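# Cap a sample bottle and stand it on the balance

### The job

The white sample bottle sits in its holder with its cap loose. Twist the cap clockwise until it is fully home, with its thumb tab up against the stop post on the bottle's shoulder, while the bottle still sits in the holder; then stand the bottle upright, about in the middle of the balance's raised round pan, and let go. Leave the other things on the bench where they are.

Things in the scene. Friction and masses are not known exactly. Their poses are not given: they have to be found in the camera images.
- jar: Loose white plastic sample bottle, about 0.55 kg with its captive cap, centre of mass near its vertical axis. Rectangular body 100 (x) x 64 (y) x 75 (z) mm; origin at the centre of its underside, z up. The grey cap is on its centre axis: knurled disc 58 mm in diameter, z = 83 to 107 mm, with the upright thumb tab on top. It can be lifted by the tab, pinched over the axis.
- tab (a point): Thumb tab: upright straight rib across the cap's top, 12 mm thick, z = 107 to 131 mm above the bottle's underside, from 28 mm on one side of the axis to 68 mm on the other; the long end overhangs the disc by 39 mm and can be pushed sideways. This point: mid thickness and mid height (119 mm), 50 mm from the axis towards the long end.
- post (a point): Centre of the top of the stop post on the bottle's shoulder: 10 x 10 mm square, standing at x = 43, y = -11.5 mm in the bottle's frame, from z = 75 to 121 mm.
- cap (a joint): Turn of the cap about the bottle's axis, rad: angle of the tab's long end from the bottle's x axis, positive anticlockwise from above. 0 = fully home (tab along x, against the post, at a firm stop); starts about 1.6 to 2.4, at most 2.6. Clockwise closes. Light drag (0.06 N m, 1.2 N at the tab point); stays where left. It neither rises nor comes off.
- holder: Fixed grey holder on a 160 x 124 x 4 mm steel plate: open-topped rectangular pocket, 104 x 68 mm inside, walls 8 mm thick, rim 50 mm high. Origin under its centre at bench level. The bottle stands in it with 2 mm of play on every side, so that it cannot turn; it lifts straight out (42 mm deep).
- pocket (a point): Centre of the holder's pocket floor, 8 mm above the bench.
- balance: Fixed white laboratory balance, body 200 (x) x 180 (y) mm, its top 56 mm above the bench, display along its -x edge. Origin under its centre at bench level.
- pan (a point): Centre of the top face of the balance's round steel pan, 96 mm in diameter, 78 mm above the bench, 25 mm to +x from the balance's centre. The pan is rigid.
- round_bottle: Bystander: round white plastic bottle, 72 mm in diameter, 125 mm high, loose; origin at the centre of its underside.
- cup: Bystander: clear empty plastic cup, 72 mm in diameter, 80 mm high, loose; origin at the centre of its underside.
- spatula: Bystander: spatula, 190 mm long, lying flat on the left of the bench; loose; origin on its underside near mid length.
Mind the look-alikes: they are no part of the job. What is shaped like the jar but turquoise is not meant. What is shaped like the holder but turquoise is not meant.

How it is judged:
On the way:
1. the cap is turned fully home (within 0.1 rad) while the bottle sits in the holder's pocket (value of joint cap below 0.1 rad and horizontal distance between jar and pocket below 0.012 m and z of jar in the frame of pocket below 0.012 m), for 0.2 s.
At the end, for the whole second after the job is handed in: The cap is home (within 0.12 rad of its stop) and the bottle stands upright (within 0.08 rad) and still on the balance's pan, its axis within 30 mm of the pan's centre, its underside within 4 mm of the pan's top (value of joint cap below 0.12 rad and horizontal distance between jar and pan below 0.03 m and z of jar in the frame of pan between -0.004 and 0.004 m and angle between jar's own z axis and vertical below 0.08 rad and linear speed of jar below 0.02 m/s); the robot touches nothing.
It fails at once if the round bottle is moved by more than 40 mm (distance of round_bottle from where it was at the start of the episode above 0.04 m).
It fails at once if the cup is moved by more than 40 mm (distance of cup from where it was at the start of the episode above 0.04 m).
It fails at once if the spatula is moved by more than 40 mm (distance of spatula from where it was at the start of the episode above 0.04 m).
It fails at once if the sample bottle is tipped by more than 0.5 rad (angle between jar's own z axis and vertical above 0.5 rad).
It also fails if it takes over 64 s, if anything falls off the work surface, if the arm or the gripper's body presses on something with over 40 N, if the wrist force passes 120 N, or if a joint passes its speed limit or range.

### The arm

A 7-joint arm with a two-finger parallel gripper is mounted at the origin on the work surface. World frame = base frame: x ahead of the robot, y to its left, z up, the work surface at z = 0. Lengths are in m, angles in rad, forces in N, time in s.
With the tool pointing down it reaches from about 0.425 to 0.875 m from the base axis. Payload 4.7 kg.
Tool frame: the origin (TCP) lies on the centre line of the jaws, within the pads' length; the fingertips stand 19 mm ahead of it and the grasp point (between the pads) is the TCP; x points along the fingers, z is the direction in which the jaws open and shut, and the axes are right-handed (so a half turn about x gives the same grasp; the last joint's range is limited). The gripper opens to 87 mm and grips with 3 to 60 N. Pads are 19 mm wide; open, the fingers measure 117 mm over their backs; the gripper's body (75 mm by 190 mm) begins 51 mm behind the grasp point.
Start: joints at [1.167, 0.321, -0.07, 1.45, 0.023, 1.371, -0.057], TCP at [0.264, -0.594, 0.215] pointing down, gripper open.
Joint ranges: [-2.86, 2.86], [-0.3, 2.09], [-1.38, 1.24], [0.06, 2.45], [-1.56, 4.7], [0.09, 2.05], [-2.69, 2.69]. Speed limits (rad/s): [2.57, 2.57, 3.14, 3.14, 3.14, 3.14, 3.14].

### API

Orientations are given as a rotation vector (axis times angle).
In Python, from bench import get_state, get_image, camera_info, close_job gives the robot as it stands.
- The arm moves only by the tool jog_arm, never from a script. Its argument "targets" is a list of rows, each a list of 7 numbers: the turn, a rotation vector about the tool's x, y, z in degrees, then the shift along the tool's x, y, z in cm, then the finger opening in cm, from 0 to 8.7. In form: [[wx, wy, wz, tx, ty, tz, jaw], ...]. A call has 1 to 10 rows; each row shifts and turns the commanded pose from where the row before left it, along the tool's axes as they then stand; what a row does not reach is not made up. A row lasts 1/8 s, in which the tool goes at most 62.5 mm and 10.7 degrees, less where a joint would pass 70% of its speed; a pose out of reach is approached as far as the arm can. A call is refused whole if a number of a shift passes 6.25 or a number of a turn 10.7, either way. A call with a gripper value outside its range is refused whole. The fingers move at their own pace and stop on an object; "squeeze" is the grip in N (left out, the last holds). Time passes only in rows, so rows that do not move let the fingers close. It gives the time, the measured TCP pose, the force and the opening at its end, in the units of the state.
- get_state(): the state, without advancing time (a new reading comes with each control period).
- get_image(name): name is "scene" or "top"; returns (picture, depth): 420x560x3 uint8, red, green, blue; 420x560 float32, m along the optical axis (not along the pixel's ray), 0 where there is no reading.
- camera_info(name): a dict with "intrinsics" (3x3 intrinsics, pixels), "world_from_camera" (4x4, takes a point from camera to world coordinates). Camera axes: x right, y up, looking along -z (the intrinsics and any distortion apply to the point x, -y, -z); pixel columns grow to the right and rows downward; lengths in m; the calibration is good to about 2 mm. A picture is of the moment at which its call begins. camera_info takes no time and is no camera call.
- close_job(): hands the job in, once; it reports no verdict.
The state is a dict: "time": time; "joint_positions": joint angles; "qd": joint speeds; "joint_torque": joint torques, N m; "position": TCP position; "tool_rot": TCP orientation; "ft_force": force on the tool from outside, world axes, zero at the start; "torque": the same for the moment, N m; "grip_width": opening from 0.0 (shut) to 1.0 (fully open).
Only numpy, scipy, OpenCV 4.12 (cv2) and the standard library are available. Lean on these libraries where they do the work, as an engineer would, in place of code of your own. Each camera call takes 0.05 s, during which the arm holds its last target.

## Working session

There is one attempt and no reset: what is moved stays moved. The work goes in short steps, Python scripts to look and compute and a tool call to move; the robot and the scene stay as the last step left them, time stands still between calls to the robot, and variables do not carry over. Pictures are saved under pics/ and viewed, and the job is handed in when it is done.

Besides the shell and the picture viewer there is one more tool, called after ">>>" as a command line: name --pt "numbers of a row" for each row, then --argument value for the rest. jog_arm: Moves the arm, as the interface text tells. Its arguments: {"type":"object","properties":{"targets":{"type":"array"},"squeeze":{"type":"number"}},"required":["targets"]}

```bash
mkdir -p pics; ls
python3 - <<'E'
from bench import *
import cv2,numpy as np
print(get_state())
for n in("scene","top"):
    im,d=get_image(n); np.save(f'{n}_d.npy',d); np.save(f'{n}_im.npy',im)
    cv2.imwrite(f'pics/{n}0.png',im[:,:,::-1]); c=camera_info(n); print(n,c)
E
```

```text
pics
{'time': 0.0, 'joint_positions': array([ 1.1671    ,  0.3217941 , -0.07007784,  1.45164928,  0.02262932,
        1.37079832, -0.0568829 ]), 'qd': array([-1.87531086e-03,  9.71977592e-05,  8.62530379e-04, -9.11119576e-04,
       -1.44647364e-04, -1.79740801e-03,  1.69589224e-03]), 'joint_torque': array([-3.37180663e-04, -4.91292143e+01, -4.04343372e-01, -3.12525487e+01,
       -6.40537427e-02,  4.37344343e-02,  1.99689430e-04]), 'position': array([ 0.26345001, -0.59360875,  0.21369316]), 'tool_rot': array([ 0.89710309,  1.38004564, -0.89561482]), 'ft_force': array([-0.37047476, -0.64674613,  0.01276758]), 'torque': array([-1.02716928e-02,  4.21474847e-02,  6.69021976e-05]), 'grip_width': 1.000278130554107}
scene {'intrinsics': array([[432.60855029,   0.        , 281.03171285],
       [  0.        , 432.60855029, 207.50500916],
       [  0.        ,   0.        ,   1.        ]]), 'world_from_camera': array([[-0.8663498 , -0.3433439 ,  0.36270234,  0.95061738],
       [ 0.49941886, -0.60186846,  0.62316544,  0.69007853],
       [ 0.00433905,  0.72101964,  0.69290104,  0.83218535],
       [ 0.        ,  0.        ,  0.        ,  1.        ]])}
top {'intrinsics': array([[389.68910577,   0.        , 283.11287995],
       [  0.        , 389.68910577, 210.83453719],
       [  0.        ,   0.        ,   1.        ]]), 'world_from_camera': array([[ 0.00793501,  0.98852614, -0.15084131,  0.42751022],
       [-0.99993569,  0.00906616,  0.00681273,  0.02433472],
       [ 0.00810211,  0.15077755,  0.98853451,  1.07766624],
       [ 0.        ,  0.        ,  0.        ,  1.        ]])}
```

View pics/scene0.png

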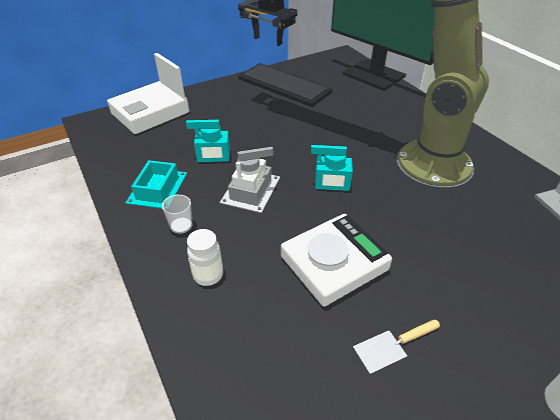

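View pics/top0.png

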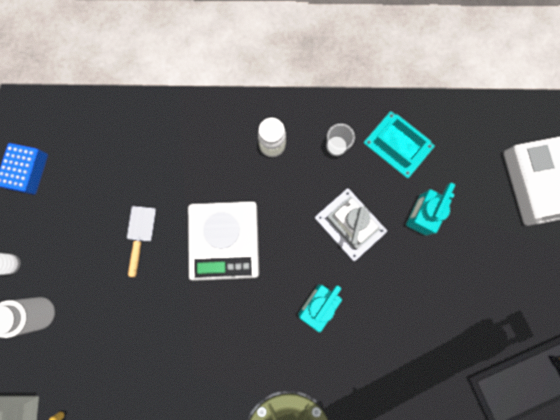

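The scene view shows three bottles: turquoise ones at (212,145) and (333,170), and a white/grey one in a grey holder at (250,180), which is at (352,222) in the top view. Only the last fits the task. The turquoise holder at (157,183) is also a decoy. The balance is at (335,255), with its pan at (328,250). I'll confirm with a crop and measure.

```bash
cat > h.py <<'E'
import numpy as np,cv2
from bench import *
def cloud(n,d):
    c=camera_info(n);K=c['intrinsics'];T=c['world_from_camera']
    v,u=np.mgrid[:d.shape[0],:d.shape[1]]
    P=np.stack([(u-K[0,2])/K[0,0]*d,-(v-K[1,2])/K[1,1]*d,-d],-1)
    W=P@T[:3,:3].T+T[:3,3]; W[d==0]=np.nan; return W
def ray(n,u,v,z):
    c=camera_info(n);K=c['intrinsics'];T=c['world_from_camera']
    r=T[:3,:3]@np.array([(u-K[0,2])/K[0,0],-(v-K[1,2])/K[1,1],-1]); o=T[:3,3]
    return o+r*(z-o[2])/r[2]
E
python3 - <<'E'
from h import *
a=np.load('scene_im.npy')[130:220,205:295]; b=np.load('top_im.npy')[175:270,305:400]
o=np.hstack([cv2.resize(a,(400,400),interpolation=2),cv2.resize(b,(400,400),interpolation=2)])
cv2.imwrite('pics/crop.png',o[:,:,::-1])
W=cloud('top',np.load('top_d.npy')); S=cloud('scene',np.load('scene_d.npy'))
print('bench z',np.nanmedian(W[300:330,150:250,2]),np.nanmedian(S[330:360,220:300,2]))
def sel(A,c,r,z0,z1):
    m=(np.hypot(A[...,0]-c[0],A[...,1]-c[1])<r)&(A[...,2]>z0)&(A[...,2]<z1); return A[m],m
print('jar rough',ray('top',352,222,.1), 'pan rough',ray('top',221,230,.078))
j=ray('top',352,222,.1)[:2];p=ray('top',221,230,.078)[:2]
for n,A in(('top',W),('scene',S)):
    for nm,z0,z1 in(('tab',.128,.15),('cap',.108,.122),('all>.06',.06,.15),('rim',.044,.054),('plate',.002,.01)):
        q,m=sel(A,j,.13,z0,z1)
        if len(q)<3: print(n,nm,len(q));continue
        r=cv2.minAreaRect((q[:,:2]*1000).astype(np.float32)); print(n,nm,len(q),np.round(q.mean(0),4),np.round(np.median(q[:,2]),4),[np.round(x,1) for x in r])
    q,m=sel(A,p,.07,.072,.084); print(n,'pan',len(q),np.median(q,0),cv2.minEnclosingCircle((q[:,:2]*1000).astype(np.float32)))
    q,m=sel(A,p,.2,.045,.066); print(n,'bal',len(q),np.median(q,0),cv2.minAreaRect((q[:,:2]*1000).astype(np.float32)))
E
```

```text
bench z 0.0002488425895773583 -0.00027950747944793797
jar rough [ 0.54971134 -0.15695022  0.1       ] pan rough [0.52871513 0.17682661 0.078     ]
top tab 228 [ 0.5408 -0.165   0.1378] 0.1387 [array([ 546.8, -165.3]), array([108.8,  36.1]), np.float64(2.2)]
top cap 314 [ 0.5577 -0.1692  0.1153] 0.1152 [array([ 543.9, -170.4]), array([ 59.7, 104.5]), np.float64(84.9)]
top all>.06 1073 [ 0.5527 -0.1659  0.1049] 0.1127 [array([ 549.7, -161.8]), array([99.7, 90.7]), np.float64(41.3)]
top rim 336 [ 0.5507 -0.1599  0.0498] 0.0499 [array([ 557.4, -171.9]), array([120.3,  84.8]), np.float64(42.0)]
top plate 1741 [ 0.5498 -0.1519  0.004 ] 0.0036 [array([ 549.9, -157.5]), array([255.7, 258. ]), np.float64(60.6)]
top pan 1079 [0.53113114 0.17614586 0.07836307] ((531.027587890625, 176.7620391845703), 48.12343978881836)
top bal 4078 [0.48329951 0.16882876 0.05689443] ((506.27001953125, 175.47109985351562), (199.92811584472656, 180.81544494628906), 2.877492904663086)
scene tab 200 [ 0.5386 -0.1591  0.1351] 0.1361 [array([ 544.1, -159.3]), array([ 33.4, 108. ]), np.float64(87.8)]
scene cap 223 [ 0.5557 -0.1531  0.1154] 0.1149 [array([ 546.4, -143.4]), array([ 49.7, 100.5]), np.float64(66.5)]
scene all>.06 1033 [ 0.5575 -0.1485  0.1023] 0.1045 [array([ 551.6, -156.3]), array([111.8,  71.7]), np.float64(21.4)]
scene rim 275 [ 0.5621 -0.1382  0.0488] 0.0491 [array([ 553.3, -166.7]), array([124.5,  85.3]), np.float64(41.6)]
scene plate 596 [ 0.5615 -0.1295  0.0041] 0.0036 [array([ 548.6, -150.8]), array([238.7, 246.9]), np.float64(69.4)]
scene pan 1091 [0.53045446 0.18403697 0.07787636] ((528.1982421875, 181.18785095214844), 49.02867889404297)
scene bal 4031 [0.50569068 0.20960641 0.05617029] ((505.06048583984375, 180.859619140625), (198.26522827148438, 181.3472137451172), 2.5903210639953613)
```

View pics/crop.png

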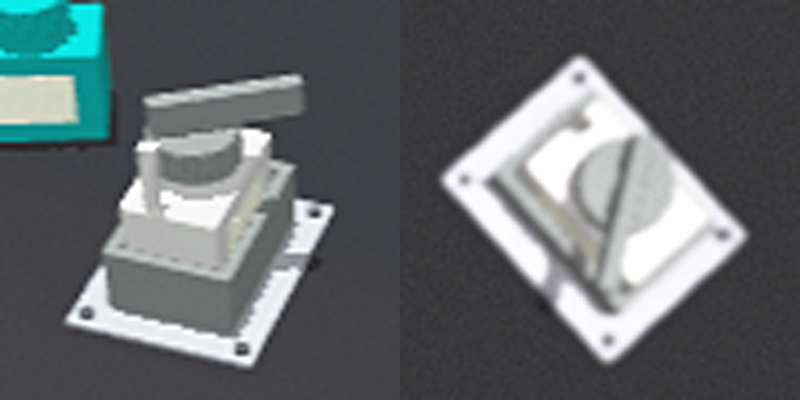

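The crop confirms it: the white body with a grey cap sits in a grey holder, and the post is at crop (580,118). Next I'll find the tab and axis in each view.

Run:
```python
from h import *
from scipy.spatial.transform import Rotation as R
D={}
for n in('top','scene'):
    A=cloud(n,np.load(n+'_d.npy')); j=np.array([.552,-.167])
    r=np.hypot(A[...,0]-j[0],A[...,1]-j[1])
    q=A[(r<.1)&(A[...,2]>.1345)&(A[...,2]<.145)]
    rc=cv2.minAreaRect((q[:,:2]*1000).astype(np.float32)); m=q.mean(0)[:2]
    _,_,V=np.linalg.svd(q[:,:2]-m); d=V[0]; d=d*np.sign(-d[0])
    s=(q[:,:2]-m)@d; pr=(q[:,:2]-m)@np.array([-d[1],d[0]])
    mid=m+d*(s.min()+s.max())/2; print(n,'tab',len(q),rc,'ang',np.degrees(np.arctan2(d[1],d[0])),'len',np.ptp(s),'w',np.ptp(pr),'axis',mid-.02*d)
    D[n]=mid
    # cap disc top points
    q=A[(r<.05)&(A[...,2]>.1135)&(A[...,2]<.1165)]
    X=q[:,:2];print(' disc pts',len(X),cv2.minEnclosingCircle((X*1000).astype(np.float32)))
    q=A[(r<.07)&(A[...,2]>.126)&(A[...,2]<.1305)];print(' z~.129',len(q),q.mean(0))
    # holder plate
    q=A[(r<.12)&(A[...,2]>.0475)&(A[...,2]<.0515)];rc=cv2.minAreaRect((q[:,:2]*1000).astype(np.float32));print(' rim',rc)
    im=np.load(n+'_im.npy'); b=(im.min(-1)>150)&(r<.12)&(A[...,2]<.006)&(A[...,2]>.001)
    q=A[b];rc=cv2.minAreaRect((q[:,:2]*1000).astype(np.float32));print(' plate',rc)
s=get_state(); M=R.from_rotvec(s['tool_rot']).as_matrix(); print(np.round(M,3))
```

```text
top tab 200 ((538.9171752929688, -166.56106567382812), (12.359289169311523, 94.97476959228516), 75.02457427978516) ang 164.7624284705988 len 0.09499336202592346 w 0.012500776033077376 axis [ 0.55831074 -0.17144366]
 disc pts 170 ((565.1405029296875, -166.40362548828125), 35.96847152709961)
 z~.129 31 [ 0.56204314 -0.15570475  0.12842093]
 rim ((557.4619140625, -171.7539825439453), (119.63597106933594, 84.5869369506836), 41.84390640258789)
 plate ((556.9656982421875, -170.98403930664062), (162.75721740722656, 128.534912109375), 41.48451614379883)
scene tab 120 ((535.874755859375, -161.95660400390625), (17.480087280273438, 93.77969360351562), 74.04206085205078) ang 164.1117441473563 len 0.0937670069427547 w 0.017498857435560643 axis [ 0.55552192 -0.16600285]
 disc pts 86 ((549.8418579101562, -146.13641357421875), 42.24711990356445)
 z~.129 56 [ 0.54607766 -0.15635355  0.12828073]
 rim ((553.6705322265625, -165.67776489257812), (122.35317993164062, 84.1649398803711), 41.801883697509766)
 plate ((558.0869750976562, -163.95281982421875), (162.2615509033203, 140.72666931152344), 47.802921295166016)
[[-0.001  0.914  0.406]
 [ 0.002  0.406 -0.914]
 [-1.    -0.    -0.002]]
```

Both views agree on the angles: the tab is at 164.5° and the bottle's x axis at 41.8°, so the turn is 123° (2.14 rad). The two views place the axis about 5 mm apart, averaging (0.557, -0.169). I'll move over the jar at the current height and check the calibration against the gripper.

>>> jog_arm --pt "0 0 0 0 4.4 -2.7 8.7" --pt "0 0 0 0 4.4 -2.7 8.7" --pt "0 0 0 0 4.4 -2.7 8.7" --pt "0 0 0 0 4.4 -2.7 8.7" --pt "0 0 0 0 4.4 -2.7 8.7" --pt "0 0 0 0 4.4 -2.7 8.7" --pt "0 0 0 0 4.4 -2.7 8.7" --pt "0 0 0 0 4.4 -2.7 8.7" --pt "0 0 0 0 4.4 -2.7 4.5" --pt "0 0 0 0 4.4 -2.7 4.5" --squeeze 15

```text
time: 1.35
position: [0.5568, -0.1674, 0.2144]
tool_rot: [0.896, 1.379, -0.897]
ft_force: [0.1, -0.8, -0.3]
grip_width: 0.855
```

>>> jog_arm --pt "-10 0 0 0 0 0 4.5" --pt "-10 0 0 0 0 0 4.5" --pt "-10 0 0 0 0 0 4.5" --pt "-10 0 0 0 0 0 4.5" --pt "-10 0 0 0 0 0 4.5" --pt "-10 0 0 0 0 0 4.5" --pt "-10 0 0 0 0 0 4.5"

```text
time: 2.22
position: [0.556, -0.1687, 0.2142]
tool_rot: [-0.058, 1.571, 0.059]
ft_force: [0.3, -0.7, -0.1]
grip_width: 0.517
```

>>> jog_arm --pt "-10 0 0 0 0 0 4.5" --pt "-10 0 0 0 0 0 4.5" --pt "-10 0 0 0 0 0 4.5" --pt "-10 0 0 0 0 0 4.5" --pt "-10 0 0 0 0 0 4.5" --pt "-10 0 0 0 0 0 4.5" --pt "-10 0 0 0 0 0 4.5" --pt "0 0 0 0 0 0 4.5"

```text
time: 3.22
position: [0.556, -0.1688, 0.2143]
tool_rot: [-0.998, 1.33, 0.999]
ft_force: [-0.4, 0.9, -1.1]
grip_width: 0.515
```

Run:
```python
from h import *
from scipy.spatial.transform import Rotation as R
for n in('scene','top'):
    im,d=get_image(n); np.save(f'{n}_d1.npy',d);np.save(f'{n}_im1.npy',im)
    c=im[60:260,180:380] if n=='scene' else im[120:320,250:450]
    cv2.imwrite(f'pics/{n}1.png',cv2.resize(c,(600,600),interpolation=2)[:,:,::-1])
s=get_state();print(s); M=R.from_rotvec(s['tool_rot']).as_matrix(); print(np.round(M,4),np.degrees(np.arctan2(M[1,2],M[0,2])))
```

```text
{'time': 3.325, 'joint_positions': array([ 0.82520297,  0.23380243, -0.6697786 ,  1.60881854,  0.14783483,
        1.35107001,  1.42349359]), 'qd': array([-0.00489163, -0.00141902,  0.00216022, -0.00260374, -0.00033256,
       -0.00083135,  0.00855723]), 'joint_torque': array([ 5.83379029e-02, -3.77063656e+01, -4.44670334e+00, -3.07447314e+01,
        3.68974800e-02,  8.55084462e-02,  2.70289328e-02]), 'position': array([ 0.55611831, -0.16884312,  0.21446018]), 'tool_rot': array([-0.99748422,  1.33042424,  0.99820437]), 'ft_force': array([-0.62748719, -0.93478534,  0.23305986]), 'torque': array([ 0.10404726, -0.11649044,  0.00871393]), 'grip_width': 0.5190178824181304}
[[-5.000e-04 -9.601e-01  2.798e-01]
 [ 2.000e-04  2.798e-01  9.601e-01]
 [-1.000e+00  5.000e-04  0.000e+00]] 73.75183822169731
```

View pics/scene1.png

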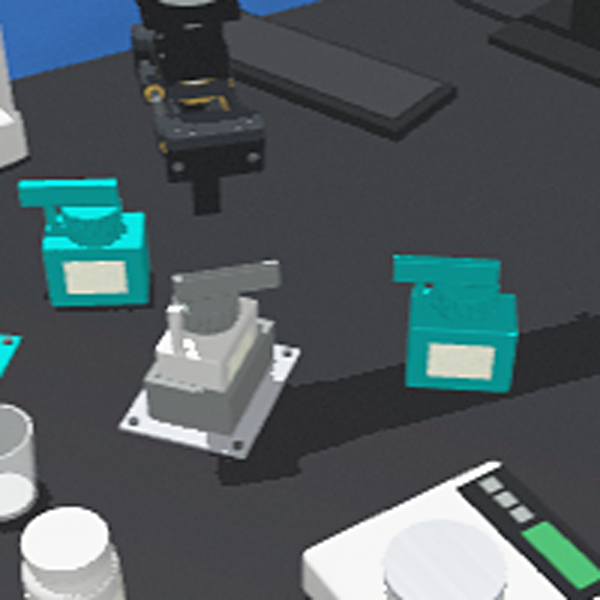

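View pics/top1.png

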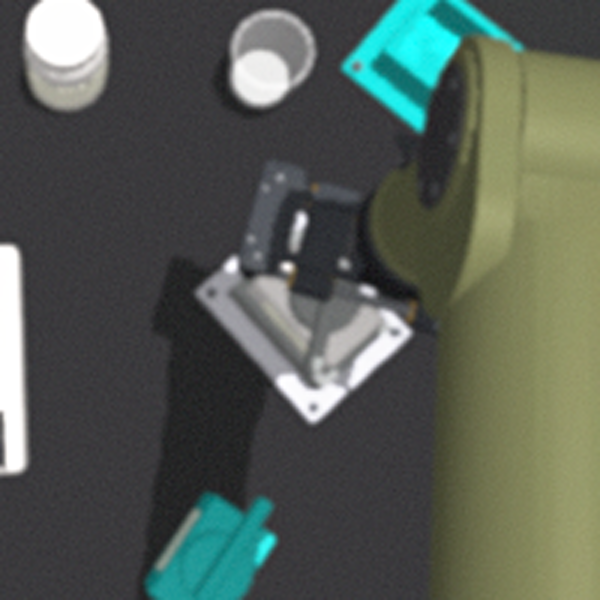

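Run:
```python
from h import *
A=cloud('scene',np.load('scene_d1.npy')); im=np.load('scene_im1.npy')
t=np.array([.55612,-.16884]); z=np.array([.2798,.9601]); y=np.array([-.9601,.2798])
sub=A[118:136,238:262].reshape(-1,3); sub=sub[(sub[:,2]>.19)&(sub[:,2]<.23)&(np.hypot(*(sub[:,:2]-t).T)<.08)]
d=sub[:,:2]-t
print(len(sub),'along z',np.percentile(d@z,[5,50,95]),'along y',np.percentile(d@y,[2,50,98]),'min z',sub[:,2].min())
T=camera_info('scene')
def proj(n,p):
    c=camera_info(n);K=c['intrinsics'];T=np.linalg.inv(c['world_from_camera']);q=T[:3,:3]@p+T[:3,3];q=K@(np.array([q[0],-q[1],-q[2]])/-q[2]);return q[:2]
for s in(-.0095,0,.0095):
  P=np.r_[t+z*.0375+y*s,.1955]; print(s,proj('scene',P))
print(im[120:134,240:258].sum(-1))
```

```text
24 along z [0.02862775 0.03296247 0.03485128] along y [-0.0075634   0.0011063   0.01257965] min z 0.22113122153015774
-0.0095 [245.24969055 141.50494185]
0 [248.95591665 140.99851473]
0.0095 [252.65096045 140.49361558]
[[144 138 145 144 120  97 108 102 103 110 111 106 117 172 202 204 200 200]
 [205 205 207 185 133 107 113 109 105 107 108 110 121 170 205 202 201 200]
 [201 199 197 180 133 100 106 106 106 111 109 106 113 171 201 197 198 199]
 [198 196 201 180 125 107 101 109 107 111 107 107 118 168 207 198 199 204]
 [199 197 207 189 149 107 110 117 111 106 112 101  99 163 201 198 198 206]
 [194 203 196 189 147 107 100 103 110 103 101 103 101 152 205 196 193 198]
 [200 202 203 195 144 105 111 111 105 107 107 106 105 164 203 201 201 203]
 [197 198 198 207 168 101 106 112 100 102 107 107 107 159 204 198 198 197]
 [200 200 200 204 164 104 101 111 115 109 104 106 101 162 207 204 199 200]
 [200 197 198 200 168 102 106 109 110 112 104 106  95 150 193 198 200 201]
 [201 204 202 206 166  98 103 101  98  94 111  95  96 136 191 199 196 198]
 [197 199 199 205 169 112 111 133 144 146 160 178 190 205 202 196 200 200]
 [203 198 196 200 201 204 205 204 204 204 204 203 205 199 199 195 195 200]
 [192 200 197 202 202 200 200 199 200 200 202 198 197 199 202 200 196 198]]
```

Run:
```python
from h import *
d=np.load('scene_d1.npy');A=cloud('scene',d); im=np.load('scene_im1.npy')
t=np.array([.55612,-.16884]); z=np.array([.2798,.9601])
np.set_printoptions(precision=4,suppress=True)
for v in range(104,142,2): print(v,A[v,249],'along z',(A[v,249,:2]-t)@z,im[v,249])
B=cloud('top',np.load('top_d1.npy'))
m=(B[...,2]>.2)&(B[...,2]<.3)&(np.hypot(B[...,0]-t[0],B[...,1]-t[1])<.13)
q=B[m];print(len(q),np.histogram(q[:,2],10))
```

```text
104 [ 0.588  -0.0758  0.3363] along z 0.09828345346528809 [77 85 90]
106 [ 0.5873 -0.0779  0.33  ] along z 0.09606603211289166 [47 51 56]
108 [ 0.5876 -0.0778  0.3251] along z 0.09626521877427296 [49 53 56]
110 [ 0.5872 -0.0793  0.3191] along z 0.09464255387987627 [32 34 36]
112 [ 0.5858 -0.0827  0.3118] along z 0.09101645388373743 [33 33 36]
114 [ 0.5843 -0.0865  0.3041] along z 0.08695633533621783 [32 32 36]
116 [ 0.5851 -0.0854  0.2997] along z 0.08819686618090282 [35 36 38]
118 [ 0.5835 -0.0893  0.2918] along z 0.08403411244510481 [35 36 38]
120 [ 0.5637 -0.132   0.2567] along z 0.037511217953924536 [36 36 38]
122 [ 0.562  -0.1363  0.2481] along z 0.03288409470736867 [36 37 38]
124 [ 0.5624 -0.136   0.2426] along z 0.03324105283552149 [33 36 37]
126 [ 0.5626 -0.1362  0.2368] along z 0.03311120447429627 [33 36 38]
128 [ 0.5623 -0.1375  0.2301] along z 0.03184115112379505 [35 36 38]
130 [ 0.5634 -0.1358  0.2256] along z 0.033781293047136646 [29 31 34]
132 [ 0.424  -0.434  -0.0013] along z -0.29152325611017876 [65 67 72]
134 [ 0.4333 -0.4151  0.0049] along z -0.2707820414214398 [62 65 69]
136 [ 0.4362 -0.4097  0.0011] along z -0.2647727218438457 [63 65 70]
138 [ 0.4393 -0.4039 -0.0024] along z -0.2583925580637227 [63 64 69]
140 [ 0.4435 -0.3959 -0.0041] along z -0.24946544796882583 [63 65 69]
26 (array([ 1,  4,  3,  3,  0,  0,  0,  0,  0, 15]), array([0.2237, 0.2313, 0.2389, 0.2466, 0.2542, 0.2618, 0.2695, 0.2771,
       0.2847, 0.2923, 0.3   ]))
```

The fingertips show at z≈0.224 in the scene depth, but the state implies 0.195. Across the jaws and sideways it agrees to a few mm. The gripper really seems to sit about 28 mm higher than reported. I'll go part way down, which is safe under either reading, and look again.

>>> jog_arm --pt "0 0 0 3.5 0 0 4.5" --pt "0 0 0 3.5 0 0 4.5" --pt "0 0 0 0 0 0 4.5"

```text
time: 3.7
position: [0.5541, -0.1684, 0.1421]
tool_rot: [-0.995, 1.333, 1.003]
ft_force: [0.3, -0.2, 0.1]
grip_width: 0.519
```

Run:
```python
from h import *
for n in('scene','top'):
    im,d=get_image(n); np.save(f'{n}_d2.npy',d);np.save(f'{n}_im2.npy',im)
    c=im[90:210,190:310] if n=='scene' else im[160:280,290:410]
    cv2.imwrite(f'pics/{n}2.png',cv2.resize(c,(600,600),interpolation=2)[:,:,::-1])
s=get_state();print(s['position'],s['ft_force'])
A=cloud('scene',d) if 0 else cloud('scene',np.load('scene_d2.npy'))
np.set_printoptions(precision=4,suppress=True)
t=s['position'][:2]; z=np.array([.2798,.9601])
for v in range(140,180,2): print(v,[ (A[v,u].round(4).tolist(), round(float((A[v,u,:2]-t)@z),4)) for u in(248,)])
```

```text
[ 0.55674861 -0.168808    0.14560016] [-0.27086534 -0.05438791  0.41778893]
140 [([0.5902, -0.0873, 0.2345], 0.0877)]
142 [([0.5905, -0.0874, 0.2287], 0.0876)]
144 [([0.5912, -0.0865, 0.2237], 0.0887)]
146 [([0.5684, -0.1365, 0.1784], 0.0342)]
148 [([0.5694, -0.1349, 0.1735], 0.0361)]
150 [([0.5685, -0.1377, 0.1651], 0.0331)]
152 [([0.5681, -0.1394, 0.1575], 0.0314)]
154 [([0.5699, -0.1362, 0.1538], 0.035)]
156 [([0.5586, -0.1615, 0.1265], 0.0076)]
158 [([0.5586, -0.1623, 0.1193], 0.0068)]
160 [([0.56, -0.1601, 0.1145], 0.0093)]
162 [([0.5633, -0.1536, 0.1133], 0.0164)]
164 [([0.5674, -0.1455, 0.1137], 0.0254)]
166 [([0.5707, -0.139, 0.1126], 0.0325)]
168 [([0.5701, -0.1411, 0.1041], 0.0303)]
170 [([0.5697, -0.1427, 0.096], 0.0287)]
172 [([0.5678, -0.1478, 0.0846], 0.0232)]
174 [([0.5689, -0.1462, 0.0792], 0.0251)]
176 [([0.5749, -0.1339, 0.0835], 0.0386)]
178 [([0.5779, -0.128, 0.082], 0.0451)]
```

View pics/scene2.png

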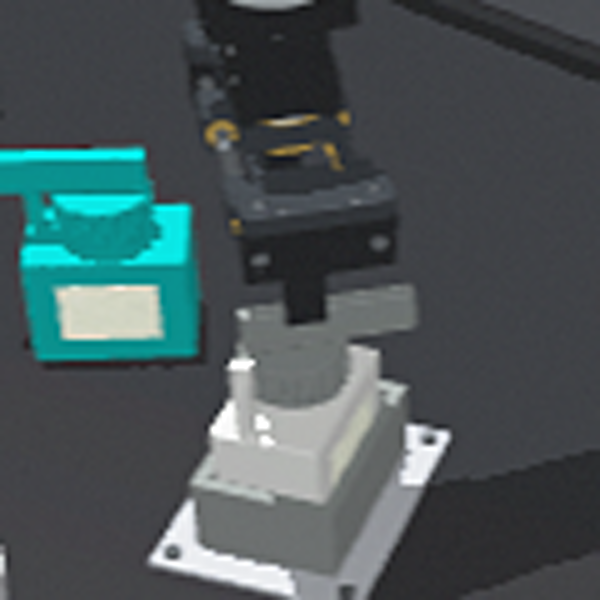

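View pics/top2.png

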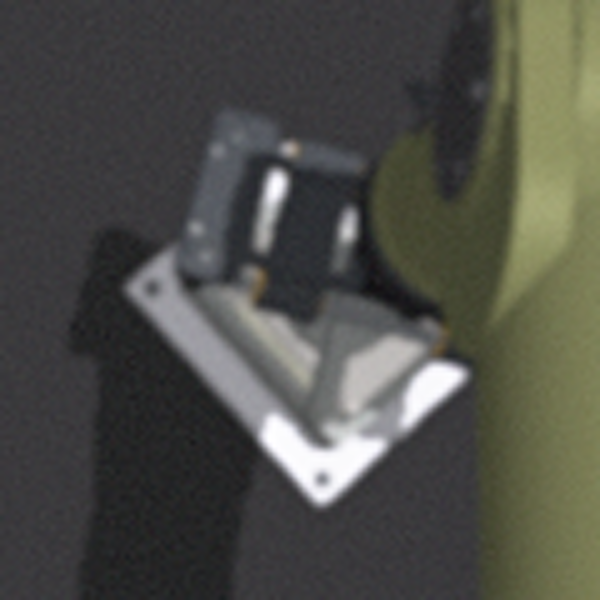

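The tips now show at z≈0.152, again about 26 mm above what's reported, and the body edge agrees, so heights will come from the camera. The tab (face at crop (270,320)) is between the fingers and within about 2 mm of centre. I'll go down in two steps, watching the force.

>>> jog_arm --pt "0 0 0 1.5 0.15 0 4.5" --pt "0 0 0 0 0 0 4.5"

```text
time: 4.05
position: [0.5543, -0.1683, 0.1292]
tool_rot: [-1.0, 1.33, 1.001]
ft_force: [0.3, -0.2, 0.0]
grip_width: 0.517
```

>>> jog_arm --pt "0 0 0 0.7 0 0 4.5" --pt "0 0 0 0.7 0 0 4.5" --pt "0 0 0 0 0 0 4.5"

```text
time: 4.42
position: [0.5543, -0.1683, 0.1149]
tool_rot: [-0.999, 1.33, 1.001]
ft_force: [0.3, -0.1, -0.1]
grip_width: 0.517
```

Run:
```python
from h import *
im,d=get_image('scene'); A=cloud('scene',d)
cv2.imwrite('pics/scene3.png',cv2.resize(im[90:210,190:310],(600,600),interpolation=2)[:,:,::-1])
s=get_state();print(s['position'],s['ft_force'],s['torque'])
for v in range(150,172,2): print(v,A[v,249].round(4),im[v,249])
```

```text
[ 0.55463145 -0.1683396   0.1153692 ] [ 0.08961397  0.7138851  -0.06763711] [ 0.12576072 -0.11019703  0.0515441 ]
150 [ 0.5905 -0.0843  0.2072] [35 36 39]
152 [ 0.5905 -0.085   0.2008] [33 37 38]
154 [ 0.5905 -0.0856  0.1944] [36 36 37]
156 [ 0.5685 -0.1337  0.1484] [36 38 39]
158 [ 0.567  -0.1377  0.1388] [33 36 39]
160 [ 0.5672 -0.1381  0.1319] [32 33 35]
162 [ 0.5686 -0.1358  0.1274] [29 32 33]
164 [ 0.566  -0.1421  0.1154] [111 115 115]
166 [ 0.5668 -0.141   0.1097] [104 107 107]
168 [ 0.5674 -0.1405  0.1035] [107 109 110]
170 [ 0.5671 -0.142   0.0954] [ 98 103 102]
```

View pics/scene3.png

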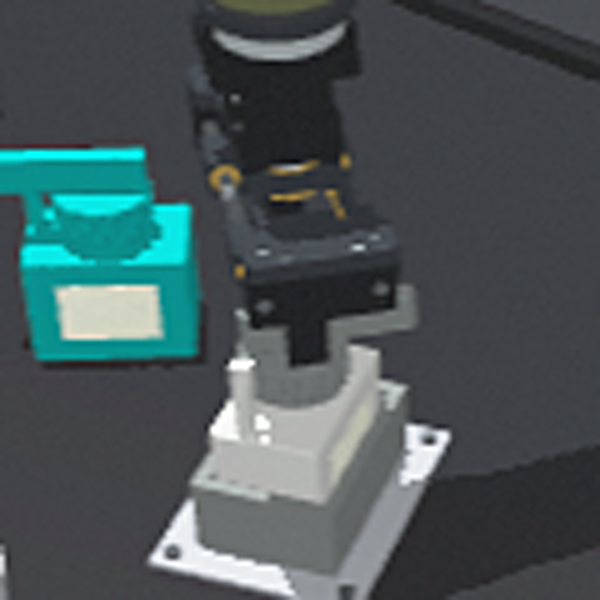

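The tips are at about 0.124, around the tab with no contact. Closing gently.

>>> jog_arm --pt "0 0 0 0.3 0 0 3" --pt "0 0 0 0 0 0 2" --pt "0 0 0 0 0 0 1" --pt "0 0 0 0 0 0 0.5" --pt "0 0 0 0 0 0 0.5" --pt "0 0 0 0 0 0 0.5" --squeeze 15

```text
time: 5.22
position: [0.5546, -0.1691, 0.1128]
tool_rot: [-1.0, 1.33, 1.0]
ft_force: [-1.2, -3.6, 0.1]
grip_width: 0.137
```

Run:
```python
from h import *
s=get_state();print(s['position'],s['ft_force'],s['torque'],s['grip_width']*87,s['joint_positions'])
```

```text
[ 0.55458142 -0.16908807  0.11275517] [-1.23188808 -3.63566902  0.10786729] [-0.41201853  0.13069749  0.04898562] 11.900032248129842 [ 0.80657277  0.31082717 -0.65432484  1.73710299  0.20516651  1.16300095
  1.38337375]
```

The opening reads 11.9 mm, which matches the tab. Turning clockwise, which is positive about tool x.

>>> jog_arm --pt "5 0 0 0 0 0 0.5" --pt "8 0 0 0 0 0 0.5" --pt "8 0 0 0 0 0 0.5"

```text
time: 5.6
position: [0.5549, -0.1679, 0.1127]
tool_rot: [-0.717, 1.449, 0.718]
ft_force: [-1.2, -0.4, -0.5]
grip_width: 0.138
```

>>> jog_arm --pt "8 0 0 0 0 0 0.5" --pt "8 0 0 0 0 0 0.5" --pt "8 0 0 0 0 0 0.5" --pt "8 0 0 0 0 0 0.5"

```text
time: 6.1
position: [0.5556, -0.1674, 0.1127]
tool_rot: [-0.283, 1.551, 0.284]
ft_force: [0.9, 0.6, -1.0]
grip_width: 0.138
```

>>> jog_arm --pt "8 0 0 0 0 0 0.5" --pt "8 0 0 0 0 0 0.5" --pt "8 0 0 0 0 0 0.5" --pt "8 0 0 0 0 0 0.5"

```text
time: 6.6
position: [0.5565, -0.1674, 0.1129]
tool_rot: [0.155, 1.562, -0.153]
ft_force: [3.5, 0.1, -2.7]
grip_width: 0.14
```

Run:
```python
from h import *
from scipy.spatial.transform import Rotation as R
s=get_state();M=R.from_rotvec(s['tool_rot']).as_matrix();print(s['position'],s['ft_force'],s['torque'],s['grip_width']*87,s['joint_positions'],np.degrees(np.arctan2(M[1,2],M[0,2])))
im,d=get_image('scene')
cv2.imwrite('pics/scene4.png',cv2.resize(im[90:210,190:310],(600,600),interpolation=2)[:,:,::-1])
```

```text
[ 0.55653967 -0.16741954  0.1129275 ] [ 3.45067853  0.10509142 -2.7430309 ] [-0.07100678 -0.84065658  0.0453899 ] 12.139888916281308 [ 0.63208306  0.27659743 -0.4463722   1.74247335  0.12811788  1.14831104
 -0.04824237] -11.256675720997993
```

View pics/scene4.png

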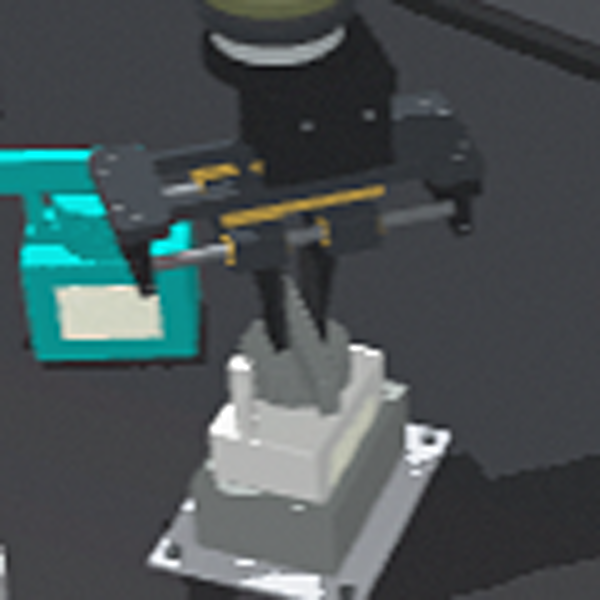

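The tab has turned and now points toward the camera at crop (325,405), with about 37° to go. The post is at (240,390). Continuing with smaller steps near the stop.

>>> jog_arm --pt "8 0 0 0 0 0 0.5" --pt "8 0 0 0 0 0 0.5" --pt "8 0 0 0 0 0 0.5" --pt "8 0 0 0 0 0 0.5" --pt "0 0 0 0 0 0 0.5"

```text
time: 7.28
position: [0.5566, -0.1677, 0.1133]
tool_rot: [0.586, 1.487, -0.583]
ft_force: [4.9, -0.4, 0.4]
grip_width: 0.138
```

```bash
cat > st.py <<'E'
from h import *
from scipy.spatial.transform import Rotation as R
np.set_printoptions(precision=4,suppress=True)
s=get_state();M=R.from_rotvec(s['tool_rot']).as_matrix();print(s['time'],s['position'],s['ft_force'],s['torque'],s['grip_width']*87,s['joint_positions'],'yaw z',np.degrees(np.arctan2(M[1,2],M[0,2])))
print(M)
E
python3 st.py
```

```text
7.275 [ 0.5566 -0.1677  0.1133] [ 4.9197 -0.4257  0.4135] [ 0.0379 -1.1385  0.0373] 11.977523199685605 [ 0.5718  0.2679 -0.375   1.7441  0.1055  1.1461 -0.5822] yaw z -42.85291028832732
[[ 0.0036  0.6801  0.7331]
 [ 0.0003  0.7331 -0.6801]
 [-1.      0.0026  0.0024]]
```

>>> jog_arm --pt "2 0 0 0 0 0 0.5" --pt "2 0 0 0 0 0 0.5"

```text
time: 7.52
position: [0.5565, -0.1682, 0.1135]
tool_rot: [0.642, 1.471, -0.64]
ft_force: [5.8, -1.3, -0.9]
grip_width: 0.139
```

```bash
python3 st.py
```

```text
7.525 [ 0.5565 -0.1682  0.1135] [ 5.8049 -1.2951 -0.9248] [-0.0798 -1.4295  0.0356] 12.113833777678416 [ 0.5649  0.2667 -0.3663  1.7443  0.1033  1.146  -0.6522] yaw z -47.00043793547134
[[ 0.0036  0.7314  0.682 ]
 [-0.0003  0.682  -0.7314]
 [-1.      0.0024  0.0027]]
```

>>> jog_arm --pt "1.5 0 0 0 0 0 0.5" --pt "1 0 0 0 0 0 0.5" --pt "0 0 0 0 0 0 0.5"

```text
time: 7.9
position: [0.5565, -0.1682, 0.1135]
tool_rot: [0.675, 1.46, -0.673]
ft_force: [5.2, 0.4, -0.7]
grip_width: 0.134
```

```bash
python3 st.py
```

```text
7.9 [ 0.5565 -0.1682  0.1135] [ 5.156   0.4289 -0.7289] [-0.0482 -1.4124  0.0646] 11.623336332516862 [ 0.5603  0.2662 -0.361   1.7444  0.1016  1.1458 -0.6936] yaw z -49.44408792156432
[[ 0.0036  0.7598  0.6502]
 [-0.0002  0.6502 -0.7598]
 [-1.      0.0026  0.0025]]
```

>>> jog_arm --pt "1.5 0 0 0 0 0 0.5" --pt "0 0 0 0 0 0 0.5"

```text
time: 8.15
position: [0.5565, -0.1685, 0.1136]
tool_rot: [0.694, 1.453, -0.693]
ft_force: [4.9, -0.4, -1.2]
grip_width: 0.137
```

```bash
python3 st.py
```

```text
8.15 [ 0.5565 -0.1685  0.1136] [ 4.8953 -0.3987 -1.2349] [-0.2162 -1.3672  0.1304] 11.913622425411045 [ 0.5576  0.2657 -0.3575  1.7444  0.1011  1.1458 -0.719 ] yaw z -50.94641360628315
[[ 0.0036  0.7766  0.63  ]
 [-0.0008  0.6301 -0.7766]
 [-1.      0.0023  0.0029]]
```

>>> jog_arm --pt "2 0 0 0 0 0 0.5" --pt "0 0 0 0 0 0 0.5"

```text
time: 8.4
position: [0.5564, -0.1685, 0.1135]
tool_rot: [0.721, 1.445, -0.72]
ft_force: [5.4, -0.6, -0.5]
grip_width: 0.141
```

```bash
python3 st.py
```

```text
8.4 [ 0.5564 -0.1685  0.1135] [ 5.4248 -0.647  -0.5305] [-0.2319 -1.2708  0.3307] 12.268551972985843 [ 0.5539  0.2653 -0.3533  1.7446  0.1     1.1458 -0.7525] yaw z -52.90688142091356
[[ 0.0033  0.7977  0.6031]
 [-0.0009  0.6031 -0.7977]
 [-1.      0.0021  0.0027]]
```

>>> jog_arm --pt "2 0 0 0 0 0 0.5" --pt "0 0 0 0 0 0 0.5"

```text
time: 8.65
position: [0.5563, -0.1686, 0.1136]
tool_rot: [0.747, 1.435, -0.747]
ft_force: [5.3, -1.1, -0.3]
grip_width: 0.147
```

```bash
python3 st.py;python3 - <<'E'
from h import *
im,d=get_image('scene')
cv2.imwrite('pics/scene5.png',cv2.resize(im[90:210,190:310],(600,600),interpolation=2)[:,:,::-1])
im,d=get_image('top')
cv2.imwrite('pics/top5.png',cv2.resize(im[160:280,290:410],(600,600),interpolation=2)[:,:,::-1])
E
```

```text
8.65 [ 0.5563 -0.1686  0.1136] [ 5.2512 -1.0711 -0.3089] [-0.2364 -1.2494  0.4096] 12.747250746668813 [ 0.5502  0.2648 -0.3489  1.7448  0.0989  1.1459 -0.7862] yaw z -54.897327966245584
[[ 0.0031  0.8181  0.575 ]
 [-0.0011  0.575  -0.8181]
 [-1.      0.0019  0.0027]]
```

View pics/scene5.png

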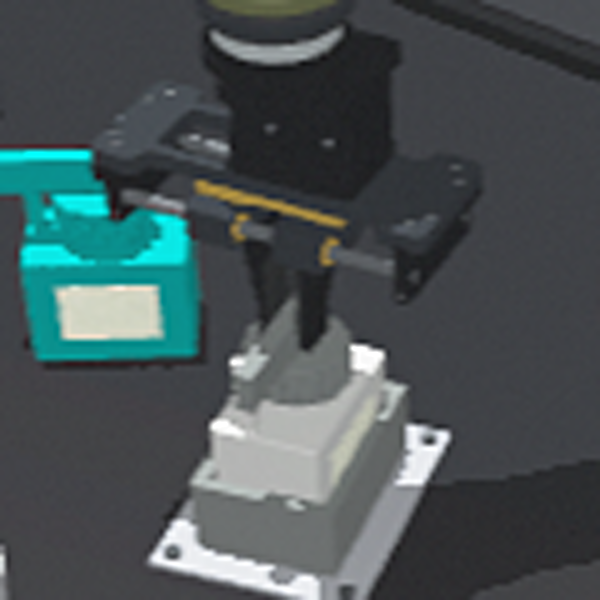

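View pics/top5.png

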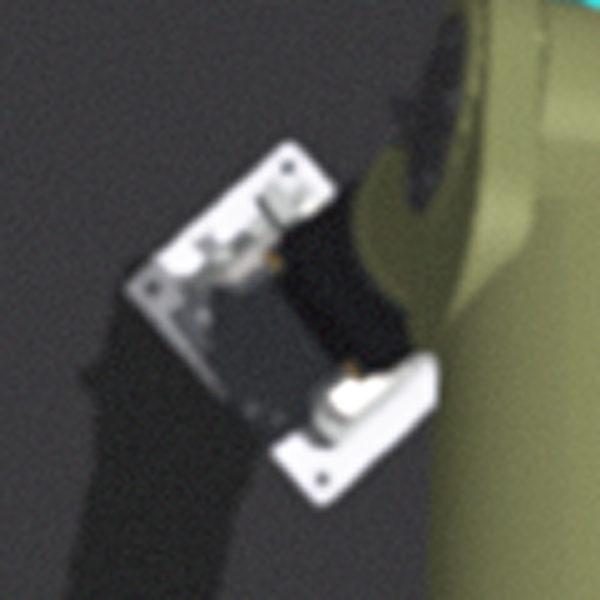

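The stop is reached: the torque climbs to 0.41 N m, the pads start twisting on the tab, and the image shows the tab at crop (255,360) against the post. I'll back off the over-twist, firm up the grip and lift straight.

>>> jog_arm --pt "-3 0 0 0 0 0 0.5" --pt "0 0 0 0 0 0 0.5" --pt "0 0 0 0 0 0 0.5" --squeeze 40

```text
time: 9.12
position: [0.5563, -0.1687, 0.1135]
tool_rot: [0.707, 1.449, -0.706]
ft_force: [5.0, -0.2, -0.2]
grip_width: 0.132
```

```bash
python3 st.py
```

```text
9.125 [ 0.5563 -0.1687  0.1135] [ 5.0225 -0.1785 -0.2499] [-0.2982 -1.2735  0.2612] 11.460721904108327 [ 0.556   0.2655 -0.3554  1.7446  0.1008  1.1459 -0.7354] yaw z -51.914142073098674
[[ 0.0033  0.7871  0.6168]
 [-0.0011  0.6168 -0.7871]
 [-1.      0.0019  0.0029]]
```

>>> jog_arm --pt "0 0 0 -0.5 0 0 0.5" --pt "0 0 0 -1 0 0 0.5" --pt "0 0 0 -1 0 0 0.5" --pt "0 0 0 0 0 0 0.5"

```text
time: 9.62
position: [0.5551, -0.1687, 0.1391]
tool_rot: [0.709, 1.451, -0.709]
ft_force: [1.8, -2.5, -3.8]
grip_width: 0.131
```

```bash
python3 st.py;python3 - <<'E'
from h import *
im,d=get_image('scene')
cv2.imwrite('pics/scene6.png',cv2.resize(im[90:210,190:310],(600,600),interpolation=2)[:,:,::-1])
E
```

```text
9.625 [ 0.5551 -0.1687  0.1391] [ 1.8042 -2.5245 -3.7512] [-0.6123 -0.6416  0.2619] 11.42550180147869 [ 0.5588  0.2424 -0.3566  1.7178  0.0908  1.1966 -0.7302] yaw z -52.064082621312785
[[ 0.0008  0.7887  0.6148]
 [-0.0008  0.6148 -0.7887]
 [-1.      0.0001  0.0011]]
```

View pics/scene6.png

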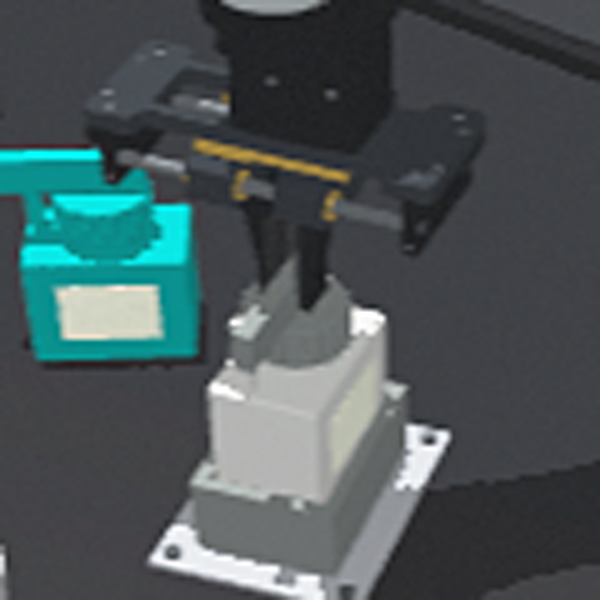

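The jar is rising with the gripper. Lifting on.

>>> jog_arm --pt "0 0 0 -1 0 0 0.5" --pt "0 0 0 -1 0 0 0.5" --pt "0 0 0 -2 0 0 0.5" --pt "0 0 0 -2 0 0 0.5" --pt "0 0 0 -2 0 0 0.5" --pt "0 0 0 -1 0 0 0.5" --pt "0 0 0 0 0 0 0.5"

```text
time: 10.55
position: [0.5549, -0.1678, 0.2285]
tool_rot: [0.709, 1.452, -0.709]
ft_force: [0.0, -0.9, -5.7]
grip_width: 0.133
```

```bash
python3 st.py;python3 - <<'E'
from h import *
im,d=get_image('scene'); np.save('scene_d7.npy',d);np.save('scene_im7.npy',im)
cv2.imwrite('pics/scene7.png',cv2.resize(im[60:220,180:340],(600,600),interpolation=2)[:,:,::-1])
E
```

```text
10.55 [ 0.5549 -0.1678  0.2285] [ 0.0463 -0.9025 -5.7407] [-0.0592 -0.0188 -0.0102] 11.601511683807352 [ 0.564   0.1846 -0.3596  1.6018  0.0656  1.3668 -0.7117] yaw z -52.049600075060866
[[ 0.0005  0.7885  0.615 ]
 [ 0.0003  0.615  -0.7885]
 [-1.      0.0006  0.    ]]
```

View pics/scene7.png

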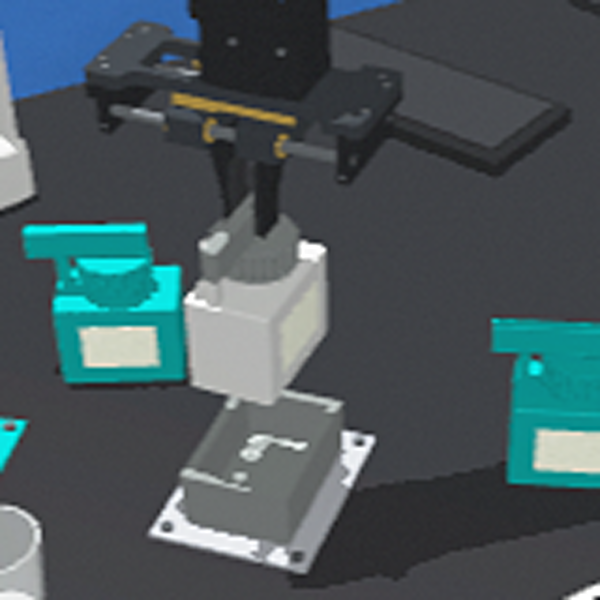

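The bottle hangs clear of the holder and upright (load 5.7 N), with its underside at about 0.12 m. The offset from holder to pan is (-0.026, +0.348) in both cameras. Carrying it across.

>>> jog_arm --pt "0 0 0 0 0.5 -0.7 0.5" --pt "0 0 0 0 1.2 -1.8 0.5" --pt "0 0 0 0 1.8 -2.7 0.5" --pt "0 0 0 0 2.2 -3.3 0.5" --pt "0 0 0 0 2.3 -3.4 0.5" --pt "0 0 0 0 2.3 -3.4 0.5" --pt "0 0 0 0 2.3 -3.4 0.5" --pt "0 0 0 0 2.3 -3.4 0.5" --pt "0 0 0 0 2.0 -3.0 0.5" --pt "0 0 0 0 1.4 -2.1 0.5"

```text
time: 11.85
position: [0.53, 0.163, 0.2276]
tool_rot: [0.706, 1.454, -0.705]
ft_force: [0.7, -0.1, -5.2]
grip_width: 0.134
```

>>> jog_arm --pt "0 0 0 0 0.8 -1.2 0.5" --pt "0 0 0 0 0.3 -0.6 0.5" --pt "0 0 0 0 0 0 0.5"

```text
time: 12.22
position: [0.5294, 0.1794, 0.2276]
tool_rot: [0.709, 1.452, -0.71]
ft_force: [0.1, -0.2, -5.8]
grip_width: 0.133
```

```bash
python3 st.py;python3 - <<'E'
from h import *
for n in('scene','top'):
    im,d=get_image(n); np.save(f'{n}_d8.npy',d);np.save(f'{n}_im8.npy',im)
    c=im[120:320,230:430] if n=='scene' else im[150:310,140:300]
    cv2.imwrite(f'pics/{n}8.png',cv2.resize(c,(600,600),interpolation=2)[:,:,::-1])
E
```

```text
12.225 [0.5294 0.1794 0.2276] [ 0.1288 -0.2027 -5.7982] [-0.0431 -0.0695 -0.0768] 11.602750333888947 [ 0.1813  0.1656 -0.6183  1.6441  0.0981  1.3636 -1.3595] yaw z -52.06346434871686
[[-0.0004  0.7887  0.6148]
 [-0.0005  0.6148 -0.7887]
 [-1.     -0.0006  0.0002]]
```

View pics/scene8.png

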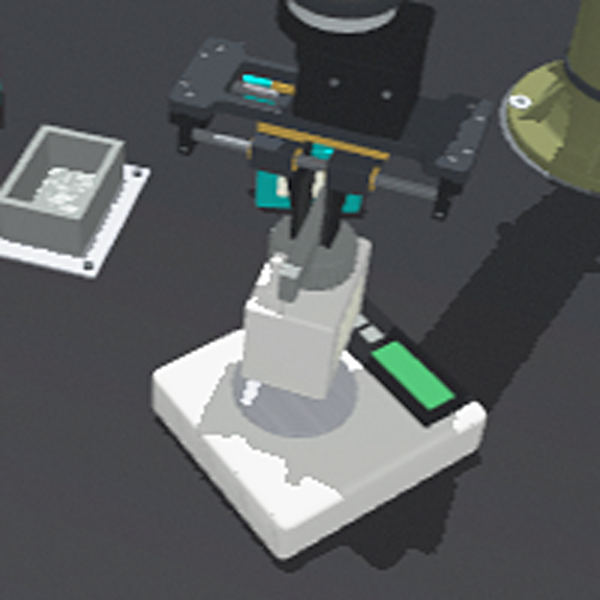

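View pics/top8.png

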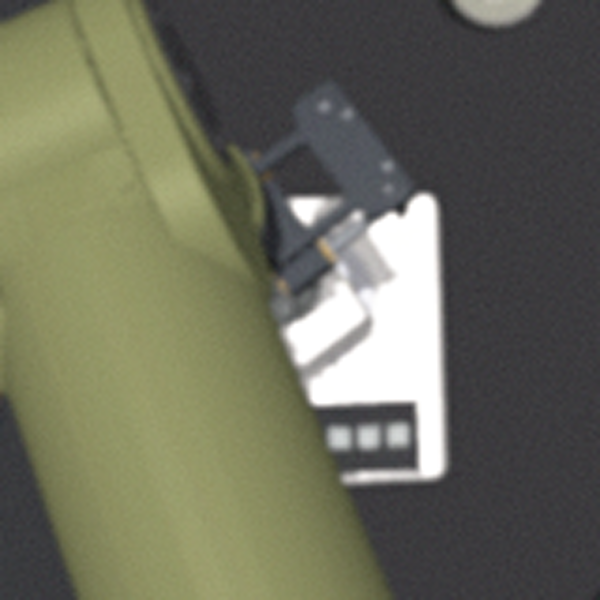

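The bottle is over the pan, in the scene crop at about (305,320), upright. By the lift distance its underside is about 44 mm above the pan. I'll lower it until contact.

>>> jog_arm --pt "0 0 0 1 0 0 0.5" --pt "0 0 0 1 0 0 0.5" --pt "0 0 0 1 0 0 0.5" --pt "0 0 0 0.7 0 0 0.5" --pt "0 0 0 0.3 0 0 0.5" --pt "0 0 0 0 0 0 0.5"

```text
time: 13.08
position: [0.5295, 0.1796, 0.1876]
tool_rot: [0.709, 1.452, -0.709]
ft_force: [-0.1, 0.4, -4.8]
grip_width: 0.133
```

>>> jog_arm --pt "0 0 0 0.2 0 0 0.5" --pt "0 0 0 0 0 0 0.5"

```text
time: 13.32
position: [0.5296, 0.1796, 0.1858]
tool_rot: [0.709, 1.452, -0.709]
ft_force: [-0.0, 0.2, -5.7]
grip_width: 0.133
```

>>> jog_arm --pt "0 0 0 0.15 0 0 0.5" --pt "0 0 0 0 0 0 0.5"

```text
time: 13.58
position: [0.5295, 0.1795, 0.1841]
tool_rot: [0.709, 1.452, -0.709]
ft_force: [0.1, -0.6, -5.0]
grip_width: 0.137
```

```bash
python3 st.py
```

```text
13.575 [0.5295 0.1795 0.1841] [ 0.1284 -0.5817 -4.9612] [-0.0097  0.0287 -0.0065] 11.911122648000111 [ 0.1761  0.193  -0.6169  1.7047  0.1162  1.2808 -1.3739] yaw z -52.0620276640721
[[-0.0001  0.7887  0.6148]
 [-0.0002  0.6148 -0.7887]
 [-1.     -0.0002  0.0001]]
```

>>> jog_arm --pt "0 0 0 0.1 0 0 0.5" --pt "0 0 0 0 0 0 0.5"

```text
time: 13.82
position: [0.5297, 0.1796, 0.1833]
tool_rot: [0.709, 1.452, -0.709]
ft_force: [0.2, 0.1, -4.5]
grip_width: 0.136
```

>>> jog_arm --pt "0 0 0 0.1 0 0 0.5" --pt "0 0 0 0 0 0 0.5"

```text
time: 14.08
position: [0.5302, 0.1798, 0.1831]
tool_rot: [0.71, 1.451, -0.708]
ft_force: [1.3, 0.3, 0.2]
grip_width: 0.132
```

```bash
python3 st.py;python3 - <<'E'
from h import *
im,d=get_image('scene')
cv2.imwrite('pics/scene9.png',cv2.resize(im[120:320,230:430],(600,600),interpolation=2)[:,:,::-1])
E
```

```text
14.075 [0.5302 0.1798 0.1831] [1.2755 0.2561 0.17  ] [-0.058   0.008  -0.0161] 11.514186068595977 [ 0.1759  0.194  -0.6169  1.706   0.1172  1.2771 -1.3747] yaw z -52.06504951080737
[[ 0.0015  0.7887  0.6148]
 [ 0.0003  0.6148 -0.7887]
 [-1.      0.0014  0.0007]]
```

View pics/scene9.png

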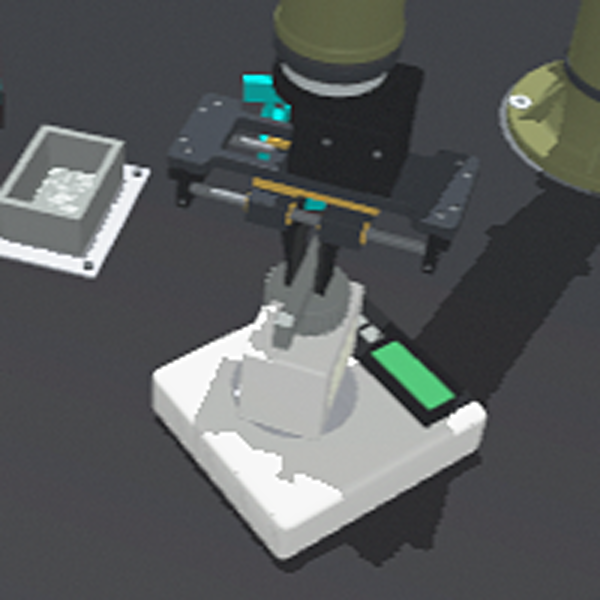

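The weight has gone onto the pan (force about 0) and the bottle stands on it near crop (300,380). Releasing and retreating straight up.

>>> jog_arm --pt "0 0 0 0 0 0 2" --pt "0 0 0 0 0 0 3" --pt "0 0 0 0 0 0 4" --pt "0 0 0 0 0 0 4" --pt "0 0 0 -1 0 0 4" --pt "0 0 0 -2 0 0 4" --pt "0 0 0 -4 0 0 4" --pt "0 0 0 -5 0 0 4" --pt "0 0 0 -5 0 0 4" --pt "0 0 0 0 0 0 4"

```text
time: 15.38
position: [0.5312, 0.1809, 0.3576]
tool_rot: [0.713, 1.445, -0.703]
ft_force: [-0.2, 0.3, 0.8]
grip_width: 0.456
```

```bash
python3 st.py;python3 - <<'E'
from h import *
p=np.array([.53,.179])
for n in('scene','top'):
    im,d=get_image(n)
    c=im[120:320,230:430] if n=='scene' else im[150:310,140:300]
    cv2.imwrite(f'pics/{n}10.png',cv2.resize(c,(600,600),interpolation=2)[:,:,::-1])
    A=cloud(n,d);r=np.hypot(A[...,0]-p[0],A[...,1]-p[1])
    for nm,a,b in(('tab',.2045,.215),('cap',.182,.188),('shoulder',.149,.157)):
        q=A[(r<.1)&(A[...,2]>a)&(A[...,2]<b)]
        if len(q)<5: print(n,nm,len(q));continue
        print(n,nm,len(q),np.median(q[:,2]),cv2.minAreaRect((q[:,:2]*1000).astype(np.float32)))
E
```

```text
15.375 [0.5312 0.1809 0.3576] [-0.2054  0.344   0.8108] [ 0.0684 -0.036   0.0095] 39.70499756177524 [ 0.1785  0.1337 -0.6214  1.4194  0.0791  1.6044 -1.3437] yaw z -52.04323236778109
[[ 0.0085  0.7884  0.6151]
 [ 0.0025  0.6151 -0.7885]
 [-1.      0.0082  0.0033]]
scene tab 205 0.20865698038284397 ((544.0992431640625, 193.8859405517578), (96.78166198730469, 12.422524452209473), 38.080257415771484)
scene cap 277 0.18494416799753932 ((538.6568603515625, 197.50335693359375), (89.44514465332031, 57.318870544433594), 56.03042221069336)
scene shoulder 384 0.15266271667876374 ((528.0051879882812, 181.74746704101562), (100.31069946289062, 63.90668487548828), 38.12778091430664)
top tab 132 0.20914684918474818 ((534.5059204101562, 180.41494750976562), (67.01072692871094, 11.672658920288086), 38.36553955078125)
top cap 324 0.18497664324226615 ((529.413818359375, 176.03158569335938), (55.85261917114258, 57.59113311767578), 1.988298773765564)
top shoulder 381 0.15292602414954992 ((529.8668823242188, 176.53082275390625), (99.74861145019531, 63.68533706665039), 37.67011260986328)
```

View pics/scene10.png

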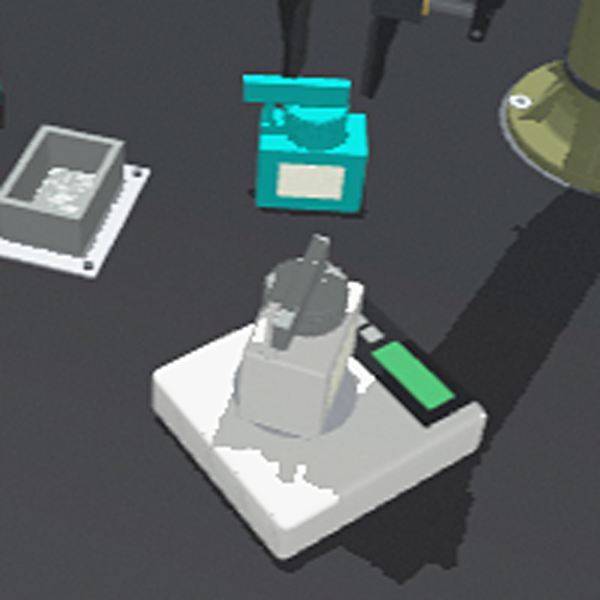

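View pics/top10.png

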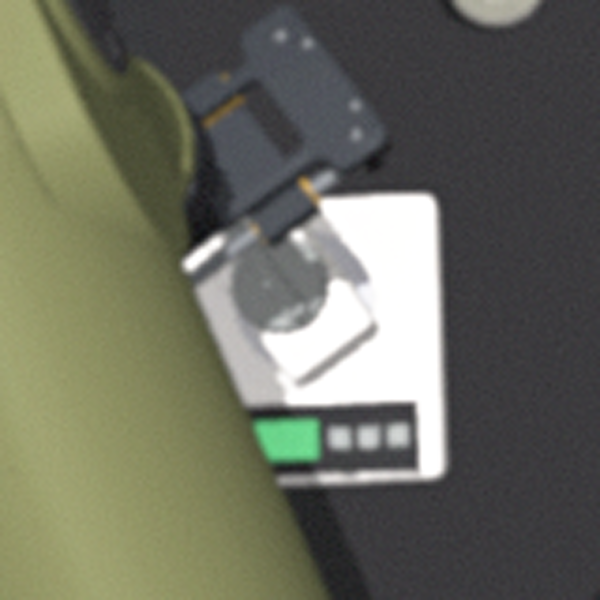

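The checks are good: the tab is at 38.1° and the body at 38.1°, so the cap is home. The shoulder is at 0.1527, so the underside is at 0.0777 against the pan's 0.078, and the axis is about 1 mm from the pan's centre in both views. Handing in.

```bash
python3 -c "
from bench import *
print(close_job())"
```

```text
the job is handed in; nothing more can be done
None
```

I closed the cap in the holder, then stood the bottle upright on the balance's pan, let go and backed away. I handed the job in after about 15.5 s of the 64 s, and it reported no verdict.

- **Cap:** I pinched the tab over the axis and turned it about 123° clockwise until it met the stop post. The torque rose to about 0.4 N m while the bottle was still in the pocket. After release, the tab and the body both measured 38.1° in the scene view, so the cap is home. The top view, with part of the tab hidden, agreed to within 0.7°.
- **Placing:** The bottle's axis measured about 1 mm from the pan's centre in each view. The underside came out at 0.0777 m against the pan's 0.078 m. It looked upright in the picture.
- **Other things:** The gripper went near none of the bystanders, and nothing looked moved, but I did not measure their positions again at the end.

**Disagreements:**
- The state's tool height read about 26 mm lower than the cameras showed. I took heights from the camera and the contact force instead.
- The two cameras differed by about 5 mm sideways. I averaged them and compared positions within the same view.

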